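# Flip a display module face-down onto the service pad

## Robot

A 6-joint arm with a two-finger parallel gripper is mounted at the origin on the work surface. World frame = base frame: x ahead of the robot, y to its left, z up, the work surface at z = 0. Lengths are in m, angles in rad, forces in N, time in s.
With the tool pointing down it reaches from about 0.425 to 0.95 m from the base axis. Payload 3.5 kg.
Tool frame: the origin (TCP) lies on the centre line of the jaws, within the pads' length; the fingertips stand 14 mm ahead of it and the grasp point (between the pads) lies 5 mm behind it (tips_ahead is the distance from the TCP to the fingertips, in m); y points along the fingers, z is the direction in which the jaws open and shut, and the axes are right-handed (so a half turn about y gives the same grasp; the last joint's range is limited). The gripper opens to 85 mm and grips with 20 to 120 N. Pads are 22 mm wide; open, the fingers measure 114 mm over their backs; the gripper's body (76 mm by 85 mm) begins 54 mm behind the grasp point. The pads swing forward as they close: fully open they stand 13 mm farther back than shut.
Start: joints at [-1.368, 0.286, 1.577, -0, 1.279, -0.15], TCP at [0.233, -0.633, 0.245] pointing down, gripper open.
Joint ranges: [-2.77, 2.77], [-0.9, 2.22], [0.21, 2.48], [-1.53, 4.67], [0.24, 2.81], [-2.84, 2.84]. Speed limits (rad/s): [2.79, 2.79, 3.14, 3.14, 3.14, 3.14].

## Interface

Orientations are given as a unit quaternion [x, y, z, w].
In Python, from plant import get_state, read_camera, sign_off, tips_ahead gives the robot as it stands.
- The arm moves only by the tool send_rows, never from a script. Its argument "plan" is a list of rows, each a list of 2 entries, a list of its own where there are three numbers: the shift along the tool's x, y, z in units of 12 cm (1.0 is 12 cm), then the turn, a rotation vector about the tool's x, y, z in units of 360 degrees (1.0 is 360 degrees). In form: [[[tx, ty, tz], [rx, ry, rz]], ...]. A call has 1 to 12 rows; each row shifts and turns the commanded pose from where the row before left it, along the tool's axes as they then stand; what a row does not reach is not made up. A row lasts 1/10 s, in which the tool goes at most 50 mm and 8.59 degrees, less where a joint would pass 70% of its speed; a pose out of reach is approached as far as the arm can. A call with a number of a shift or a turn outside -1 to 1 is refused whole. A call with a gripper value outside its range is refused whole. "gripper" is the closure, from 0 (fully open) to 1 (shut), set as the call begins (left out, the last holds). The fingers move at their own pace and stop on an object; "grip_force" is the grip in N (left out, the last holds). Time passes only in rows, so rows that do not move let the fingers close. It gives the time, the measured TCP pose, the force and the opening at its end, in the units of the state.
- get_state(): the state, without advancing time (a new reading comes with each control period).
- read_camera(name): name is "scene" or "side" or "wrist"; returns a dict with "img" (480x640x3 uint8, blue, green, red), "fx", "fy", "cx", "cy" (pixels), "world_from_camera" (4x4, takes a point from camera to world coordinates); the wrist camera has in their place "mount" (4x4, takes a point from camera to tool coordinates, whose origin is the TCP and whose axes are the tool frame's). Camera axes: x right, y down, z forward; pixel columns grow to the right and rows downward; lengths in m; the calibration is good to about 2 mm. A picture is of the moment at which its call begins: read the wrist's pose just before it. There is no depth.
- sign_off(): hands the job in, once; it reports no verdict.
The state is a dict: "time": time; "qpos": joint angles; "dq": joint speeds; "joint_efforts": joint torques, N m; "eef_pos": TCP position; "tcp_rot": TCP orientation; "contact_force": force on the tool from outside, world axes, zero at the start; "wrist_torque": the same for the moment, N m; "opening": opening from 0.0 (shut) to 1.0 (fully open).
Only numpy, scipy, OpenCV 4.12 (cv2) and the standard library are available. Lean on these libraries where they do the work, as an engineer would, in place of code of your own. Each camera call takes 0.05 s, during which the arm holds its last target. There are 200 camera calls.

## Task

The pump console's display module lies screen up on the steel table. With the fingers only, and without forcing it, push it against the near edge of the raised rubber service pad until it tips up and flips over, so that it ends lying flat on the pad with its screen down and its back ready for service. Do not pick it up or carry it (its far edge stays down while it turns over), and leave the screwdriver, the steel cup and the spare knob where they are.

Things in the scene. Friction and masses are not known exactly. Their poses are not given: they have to be found in the camera images.
- module: Loose display module, about 0.16 kg, 22 mm thick. White bezel plate 90 (its x) x 120 (y) x 8 mm with dark screen on top; below it a centred grey back housing 62 x 92 x 14 mm, so the bezel overhangs 14 mm all round, 14 mm above the table. Origin: centre of the housing's underside. z points out of the screen (up at start, down when flipped), x towards the pad (within about 0.15 rad of the pad's x).
- module_far_edge (a point): Middle of the module's edge nearest the pad, on the screen face: 45 mm from centre along its x, 22 mm above its origin. The pad is lower than the overhang: pushed home, this edge reaches 14 mm over the pad, the housing stops against the pad's edge, and the module turns over about this edge.
- module_near_edge (a point): Middle of the module's edge farthest from the pad (the one to push), at the overhang's lower corner: -45 mm along the module's x, 14 mm above its origin.
- pad: Fixed black service pad of grippy rubber, a plate 170 mm (its x) by 220 mm (its y), 11 mm high, lying on the table. Origin: centre of its underside, at table height; x points away from the robot, square to the near edge; z up.
- pad_near_edge (a point): Middle of the top of the pad's near edge, the edge that faces the module; 11 mm above the table. At the start the module's housing is 15 to 45 mm short of it.
- screwdriver: Loose screwdriver lying left (pad's +y) of the pad, about 200 mm long and under 40 mm high; origin on its underside. Leave alone.
- steel_cup: Loose open steel cup, 64 mm across, 50 mm high, right (pad's -y) of the pad; origin at the centre of its underside. Leave alone.
- spare_knob: Loose aluminium knob, 34 mm across, 18 mm high, right (pad's -y) of the pad; origin at the centre of its underside. Leave alone.
Things that resemble listed ones, but are neither listed nor needed, are in the scene too. There is more than one size of the module; the job needs the largest.

How it is judged:
On the way:
1. the module is tipped up by 45 degrees or more, its far edge still down on the pad or at its near edge (angle between module's own z axis and vertical between 0.78 and 2.2 rad and height (world z) of module_far_edge below 0.03 m and x of module_far_edge in the frame of pad above -0.1 m and contact force between module and pad above 0.05 N), for 0.05 s.
At the end, for the whole second after the job is handed in: The module lies at rest, screen down and flat (within 5 degrees) on the pad, its centre within 50 mm of the pad's centre along the pad's x and 60 mm along its y (angle between module's own z axis and vertical above 3.05 rad and height (world z) of module between 0.029 and 0.037 m and x of module in the frame of pad between -0.05 and 0.05 m and y of module in the frame of pad between -0.06 and 0.06 m and linear speed of module below 0.02 m/s); the robot touches nothing.
It fails at once if the module is lifted or carried: its far edge rises more than 45 mm above the table, or its centre more than 90 mm (height (world z) of module_far_edge above 0.045 m or height (world z) of module above 0.09 m).
It fails at once if the module is pressed or hit with more than 40 N (contact force between the fingers and module above 40 N).
It fails at once if the module is touched with the arm or the gripper's body instead of the fingers (contact force between the arm and module above 2 N).
It fails at once if the screwdriver, cup or knob is moved more than 20 mm (distance of any of screwdriver, steel_cup, spare_knob from where it was at the start of the episode above 0.02 m).
It also fails if it takes over 42 s, if anything falls off the work surface, if the arm or the gripper's body presses on something with over 40 N, if the wrist force passes 120 N, or if a joint passes its speed limit or range.

## Working session

There is one attempt and no reset: what is moved stays moved. The work goes in short steps, Python scripts to look and compute and a tool call to move; the robot and the scene stay as the last step left them, time stands still between calls to the robot, and variables do not carry over. Pictures are saved under pics/ and viewed, about 8 in all and at most 12, crops included, and the job is handed in when it is done.

Besides the shell and the picture viewer there is one more tool, called after ">>>" as name(argument=value, ...) on one line, values as JSON. send_rows: Moves the arm, as the interface text tells. Its arguments: {"type":"object","properties":{"plan":{"type":"array"},"gripper":{"type":"number"},"grip_force":{"type":"number"}},"required":["plan"]}

```bash
ls; mkdir -p pics; python3 - <<'E'
from plant import *
import cv2
s=get_state();print(s['time'],s['eef_pos'],s['tcp_rot'],s['opening'],s['contact_force'],tips_ahead if not callable(tips_ahead) else tips_ahead())
for n in("scene","side"):
    r=read_camera(n);cv2.imwrite(f"pics/{n}0.png",r["img"]);print(n,r['fx'],r['fy'],r['cx'],r['cy'],r["world_from_camera"])
E
```

```text
pics
0.0 [ 0.23311917 -0.63278659  0.24391308] [-0.12410466  0.69698085 -0.69528696  0.12406354] 0.9975295561271437 [ 0.01982232  0.18587974 -0.17042637] 0.014
scene 524.0038314609966 524.0038314609966 321.8750604670812 230.86595173013285 [[ 0.48287401  0.61709295 -0.62131231  1.10036149]
 [ 0.87568598 -0.3423828   0.3405115  -0.25746544]
 [-0.0025994  -0.70849863 -0.7057074   0.67355081]
 [ 0.          0.          0.          1.        ]]
side 513.7264827503036 513.7264827503036 315.02306115274655 233.65849066781274 [[ 0.97284212 -0.11733028  0.19952899  0.38154807]
 [-0.23145482 -0.48332836  0.84428808 -0.65671956]
 [-0.00262254 -0.86754095 -0.49735884  0.45684548]
 [ 0.          0.          0.          1.        ]]
```

View pics/scene0.png

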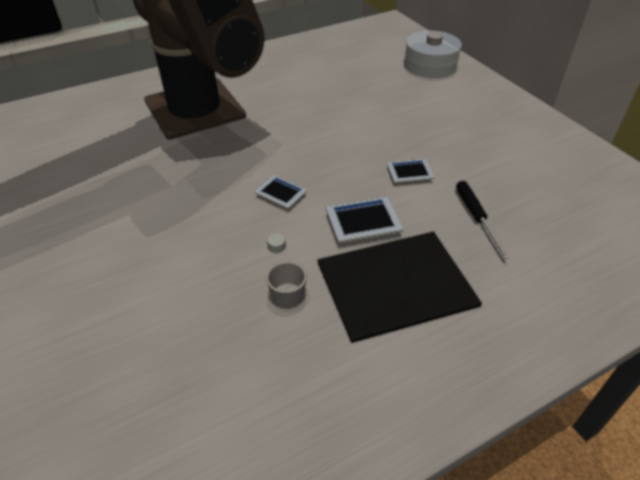

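View pics/side0.png

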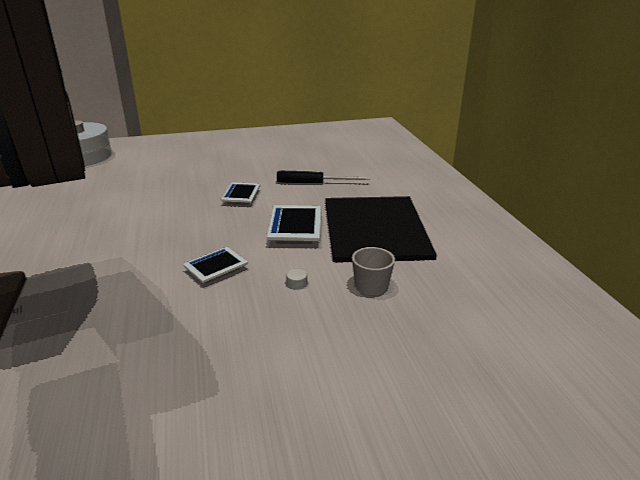

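The scene view shows three modules: a small one at (280,192), a small one at (410,171) and the largest at (364,220). The largest is next to the pad's near edge, so it fits the description. The pad is at (398,284), the cup at (287,285), the knob at (277,242) and the screwdriver at (483,220). I'll confirm the module in an enlarged crop.

```bash
python3 - <<'E'
import cv2,numpy as np
a=cv2.imread("pics/scene0.png")[185:345,310:490]
b=cv2.imread("pics/side0.png")[190:270,255:440]
a=cv2.resize(a,None,fx=4,fy=3.7,interpolation=cv2.INTER_CUBIC)[:,:720]
a=cv2.convertScaleAbs(a,alpha=1.0,beta=0);cv2.imwrite("pics/c1.png",a)
E
```

```text
(no output)
```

View pics/c1.png

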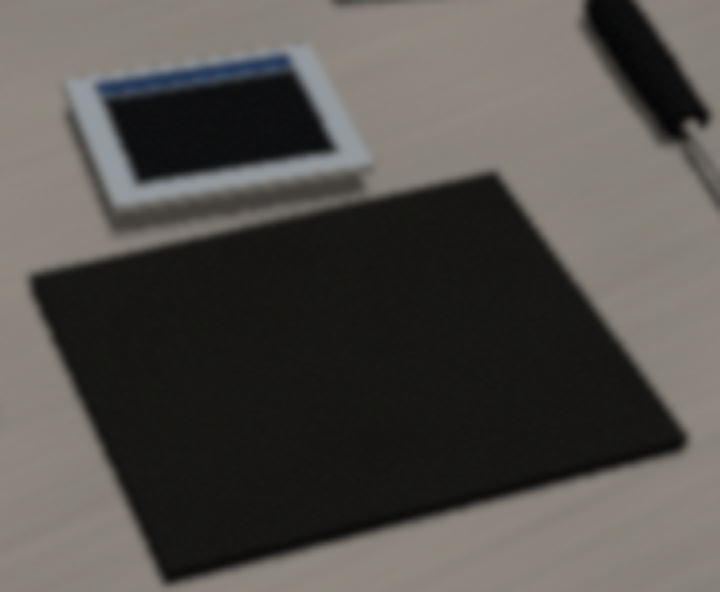

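The crop shows the large module's top corners at (68,80), (310,45), (372,163) and (115,208). The pad's top corners are at (32,274), (495,173), (686,435) and (165,570).

```bash
cat > h.py <<'E'
import numpy as np, cv2
from scipy.optimize import least_squares
from scipy.spatial.transform import Rotation as R
S=dict(f=524.0038,c=(321.875,230.866),T=np.array([[0.48287401,0.61709295,-0.62131231,1.10036149],[0.87568598,-0.3423828,0.3405115,-0.25746544],[-0.0025994,-0.70849863,-0.7057074,0.67355081],[0,0,0,1]]))
def ray(px,z,f,c,T):
    d=T[:3,:3]@np.array([(px[0]-c[0])/f,(px[1]-c[1])/f,1]);o=T[:3,3]
    return (o+d*(z-o[2])/d[2])[:2]
def fitrect(P,a,b):
    # P order: near-right, near-left, far-left, far-right ; local x a, y b
    L=np.array([[-a,-b],[-a,b],[a,b],[a,-b]])/2
    def res(p):
        c,s=np.cos(p[2]),np.sin(p[2]);return (L@np.array([[c,s],[-s,c]])+p[:2]-P).ravel()
    r=least_squares(res,[*P.mean(0),0]);return r.x,np.abs(r.fun).max()
E
python3 - <<'E'
from h import *
cr=lambda q:(310+(q[0]+.5)/4-.5,185+(q[1]+.5)/3.7-.5)
M=np.array([ray(cr(q),.022,**S) for q in[(68,80),(310,45),(372,163),(115,208)]])
P=np.array([ray(cr(q),.011,**S) for q in[(32,274),(495,173),(686,435),(165,570)]])
for X,a,b in((M,.09,.12),(P,.17,.22)):
    print(X.round(4).tolist(),fitrect(X,a,b), [np.linalg.norm(X[i]-X[i-1]).round(4) for i in range(4)])
for n,px,z in(("knob",(277,238),.018),("cup",(287,275),.05),("sdhandle",(462,186),.03),("sdtip",(505,258),.01)):print(n,ray(px,z,**S))
E
```

```text
[[0.4745, 0.0957], [0.5067, 0.2083], [0.5912, 0.1844], [0.562, 0.07]] (array([ 0.53361679,  0.13962923, -0.27036133]), np.float64(0.0019032566360367431)) [np.float64(0.0912), np.float64(0.1171), np.float64(0.0878), np.float64(0.118)]
[[0.5723, 0.0235], [0.615, 0.236], [0.7781, 0.2046], [0.7366, -0.0097]] (array([ 0.67547459,  0.11361196, -0.19471042]), np.float64(0.002052346113173509)) [np.float64(0.1676), np.float64(0.2167), np.float64(0.1661), np.float64(0.2183)]
knob [ 0.50060659 -0.01834074]
cup [ 0.61023221 -0.05098077]
sdhandle [0.55718669 0.34448303]
sdtip [0.72488367 0.30387702]
```

```bash
cat >> h.py <<'E'
PAD=np.array([0.6755,0.1136]);PSI=-0.195
def p2w(x,y,z,psi=PSI):
    c,s=np.cos(psi),np.sin(psi);return np.array([PAD[0]+c*x-s*y,PAD[1]+s*x+c*y,z])
def w2p(p):
    c,s=np.cos(PSI),np.sin(PSI);d=np.asarray(p)[:2]-PAD;return np.array([c*d[0]+s*d[1],-s*d[0]+c*d[1],p[2]])
def Rt(alpha,psi=PSI,sg=1):   # tool: y fwd-down, z along sg*pad y
    f=np.array([np.cos(psi),np.sin(psi),0]);y=np.sin(alpha)*f+[0,0,-np.cos(alpha)]
    z=sg*np.array([-np.sin(psi),np.cos(psi),0]);return np.c_[np.cross(y,z),y,z]
def to(pos,Rg):
    """print rotation (tool rotvec, turns), then shift along the NEW tool axes (12cm units)"""
    from plant import get_state
    s=get_state();R0=R.from_quat(s['tcp_rot']).as_matrix();rv=R.from_matrix(R0.T@Rg).as_rotvec()/(2*np.pi)
    d=Rg.T@(pos-np.array(s['eef_pos']))
    print("t",round(s['time'],2),"turn",rv.round(4),"rows>=",np.linalg.norm(rv)*360/8.59,"shift",(d/.12).round(4),"mm",(d*1e3).round(1),"F",np.round(s['contact_force'],1),"pad-frame tcp mm",(w2p(s['eef_pos'])*1e3).round(1),"q",np.round(s['qpos'],2))
E
python3 - <<'E'
from h import *
from plant import get_state
print(R.from_quat(get_state()['tcp_rot']).as_matrix().round(3))
for sg in(1,-1): to(p2w(-.19,-.0,.15),Rt(0,PSI,sg))
E
```

```text
[[-0.938 -0.     0.346]
 [-0.346  0.002 -0.938]
 [-0.    -1.    -0.002]]
t 0.1 turn [ 1.000e-04 -4.128e-01 -4.000e-04] rows>= 17.300665549725956 shift [0.8276 0.7841 6.8169] mm [ 99.3  94.1 818. ] F [ 0.3  0.6 -0.5] pad-frame tcp mm [-289.3 -818.   244.1] q [-1.37  0.29  1.58 -0.    1.28 -0.15]
t 0.1 turn [0.0003 0.0872 0.    ] rows>= 3.6539612477764836 shift [-0.8276  0.7841 -6.8169] mm [ -99.3   94.1 -818. ] F [ 0.3  0.6 -0.5] pad-frame tcp mm [-289.3 -818.   244.1] q [-1.37  0.29  1.58 -0.    1.28 -0.15]
```

>>> send_rows(plan=[[[0,0,0],[0,0.0218,0]],[[0,0,0],[0,0.0218,0]],[[0,0,0],[0,0.0218,0]],[[0,0,0],[0,0.0218,0]],[[-0.16,0,-0.36],[0,0,0]],[[-0.16,0,-0.36],[0,0,0]],[[-0.16,0,-0.36],[0,0,0]],[[-0.16,0,-0.36],[0,0,0]],[[-0.16,0,-0.36],[0,0,0]],[[0,0,-0.36],[0,0,0]],[[0,0,-0.36],[0,0,0]],[[0,0,-0.36],[0,0,0]]], gripper=0.35, grip_force=30)

```text
time: 1.3
eef_pos: [0.3944, -0.3109, 0.2447]
tcp_rot: [0.069, 0.704, -0.703, -0.069]
contact_force: [0.7, 0.5, -0.2]
opening: 0.645
```

>>> send_rows(plan=[[[0,0,-0.36],[0,0,0]],[[0,0,-0.36],[0,0,0]],[[0,0,-0.36],[0,0,0]],[[0,0,-0.36],[0,0,0]],[[0,0,-0.36],[0,0,0]],[[0,0,-0.36],[0,0,0]],[[0,0,-0.36],[0,0,0]],[[0,0,-0.36],[0,0,0]],[[0,0,-0.36],[0,0,0]],[[0,0,-0.36],[0,0,0]],[[0,0,-0.3],[0,0,0]],[[0,0,0],[0,0,0]]])

```text
time: 2.5
eef_pos: [0.4849, 0.1496, 0.2449]
tcp_rot: [0.067, 0.704, -0.704, -0.067]
contact_force: [-0.2, -0.9, -1.0]
opening: 0.65
```

```bash
python3 - <<'E'
from h import *
from plant import *
s=get_state();print(s['opening'])
to(p2w(-.19,-.0,.10),Rt(0.6,PSI,-1))
r=read_camera("wrist");cv2.imwrite("pics/w1.png",r["img"]);print(r['fx'],r['cx'],r['cy'],r["mount"].round(4).tolist())
E
```

```text
0.649878934517775
t 2.5 turn [0.0004 0.0007 0.0957] rows>= 4.009039466996173 shift [ 0.6544  1.0149 -0.0138] mm [ 78.5 121.8  -1.7] F [-0.2 -0.9 -1. ] pad-frame tcp mm [-194.    -1.7  244.9] q [ 0.1  -0.09  1.98  0.    1.25  1.86]
368.18430481487644 316.0806825886759 240.107708350148 [[-0.0002, 0.9471, 0.3209, -0.0816], [-0.0002, -0.3209, 0.9471, -0.1277], [1.0, 0.0001, 0.0002, -0.0001], [0.0, 0.0, 0.0, 1.0]]
```

View pics/w1.png

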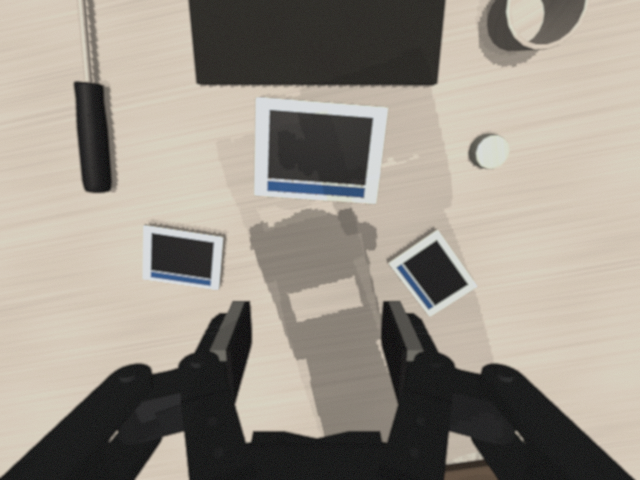

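The wrist view shows the pad's near corners at (198,84) and (438,83). The large module's corners are at (255,197), (377,203), (387,107) and (257,97), with small modules at (183,257) and (432,272) either side of my path.

```bash
python3 - <<'E'
from h import *
from plant import get_state
s=get_state();T=np.eye(4);T[:3,:3]=R.from_quat(s['tcp_rot']).as_matrix();T[:3,3]=s['eef_pos']
M=np.array([[-.0002,.9471,.3209,-.0816],[-.0002,-.3209,.9471,-.1277],[1,.0001,.0002,-.0001],[0,0,0,1]])
W=dict(f=368.184,c=(316.08,240.11),T=T@M)
mm=np.array([ray(q,.022,**W) for q in[(377,203),(255,197),(257,97),(387,107)]])
print([ (w2p([*m,0])*1e3).round(1)[:2].tolist() for m in mm],fitrect(mm,.09,.12)); f=fitrect(mm,.09,.12)[0];print("pad frame",w2p([*f[:2],0])*1e3)
for q in[(438,83),(198,84)]: print("padcorner",(w2p([*ray(q,.011,**W),0])*1e3).round(1))
for q in[(222,290),(223,235),(390,262),(432,313),(470,282)]: print("small",(w2p([*ray(q,.015,**W),0])*1e3).round(1))
E
```

```text
[[-192.9, -62.7], [-187.4, 55.6], [-97.2, 49.3], [-105.1, -66.6]] (array([ 0.53143727,  0.13584166, -0.2520375 ]), np.float64(0.0020958898090690375))
pad frame [-145.64209886   -6.09440794    0.        ]
padcorner [ -84.3 -113.5    0. ]
padcorner [-86.  103.9   0. ]
small [-290.6   97.2    0. ]
small [-228.4   91.3    0. ]
small [-257.5  -81.1    0. ]
small [-317.7 -131.4    0. ]
small [-280.2 -168.     0. ]
```

>>> send_rows(plan=[[[0,0,0],[0,0,0.02]],[[0,0,0],[0,0,0.02]],[[0,0,0],[0,0,0.02]],[[0,0,0],[0,0,0.02]],[[0,0,0],[0,0,0]]])

```text
time: 3.05
eef_pos: [0.4822, 0.1453, 0.2425]
tcp_rot: [-0.24, -0.664, 0.7, -0.107]
contact_force: [-0.4, 0.8, 0.2]
opening: 0.648
```

```bash
python3 - <<'E'
from h import *
to(p2w(-.218,-.005,.06),Rt(0.5,PSI,-1))
E
```

```text
t 3.05 turn [-0.0003  0.0002  0.0002] rows>= 0.016937681539368372 shift [ 0.8916  1.2463 -0.0113] mm [107.  149.6  -1.4] F [-0.4  0.8  0.2] pad-frame tcp mm [-195.8   -6.4  242.5] q [ 0.17 -0.31  2.23 -0.25  0.77  2.08]
```

>>> send_rows(plan=[[[0.18,0.25,0],[0,0,0]],[[0.18,0.25,0],[0,0,0]],[[0.18,0.25,0],[0,0,0]],[[0.18,0.25,0],[0,0,0]],[[0.17,0.25,0],[0,0,0]],[[0,0,0],[0,0,0]]])

```text
time: 3.65
eef_pos: [0.4603, 0.1482, 0.0567]
tcp_rot: [-0.238, -0.664, 0.702, -0.103]
contact_force: [-0.6, -0.6, -0.2]
opening: 0.648
```

```bash
python3 - <<'E'
from h import *
from plant import read_camera
to(p2w(-.218,-.005,.022),Rt(0.5,PSI,-1))
a=read_camera("side")["img"];cv2.imwrite("pics/s2.png",cv2.resize(a[120:300,140:380],None,fx=3.3,fy=3.3,interpolation=cv2.INTER_CUBIC))
E
```

```text
t 3.65 turn [-0.0011  0.0001  0.0016] rows>= 0.08280270375588261 shift [ 0.1403  0.2529 -0.0232] mm [16.8 30.3 -2.8] F [-0.6 -0.6 -0.2] pad-frame tcp mm [-217.8   -7.8   56.7] q [ 0.19 -0.03  2.38 -0.52  0.38  2.41]
```

View pics/s2.png

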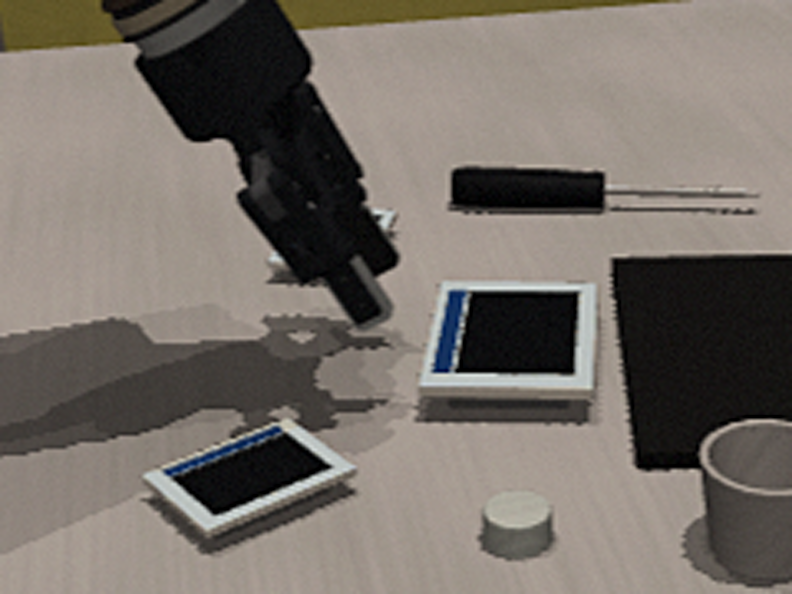

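The side crop shows both fingers clear of the module, pitched forward, just short of its near edge at (420,385). I'll lower the tips in small steps and watch the force.

>>> send_rows(plan=[[[0.03,0.05,0],[0,0,0]],[[0.03,0.05,0],[0,0,0]],[[0.03,0.05,0],[0,0,0]],[[0.02,0.05,0],[0,0,0]],[[0,0,0],[0,0,0]]])

```text
time: 4.2
eef_pos: [0.4645, 0.1502, 0.0351]
tcp_rot: [-0.242, -0.664, 0.699, -0.108]
contact_force: [0.3, 0.1, 0.5]
opening: 0.65
```

```bash
python3 - <<'E'
from h import *
to(p2w(-.218,-.005,.022),Rt(0.5,PSI,-1))
E
```

```text
t 4.2 turn [-0.0001 -0.     -0.0005] rows>= 0.019223301354883773 shift [0.0813 0.0804 0.0001] mm [9.8 9.6 0. ] F [0.3 0.1 0.5] pad-frame tcp mm [-214.1   -5.    35.1] q [ 0.19  0.03  2.38 -0.63  0.31  2.53]
```

>>> send_rows(plan=[[[0.02,0.035,0],[0,0,0]],[[0.02,0.03,0],[0,0,0]],[[0.012,0.02,0],[0,0,0]],[[0,0,0],[0,0,0]]])

```text
time: 4.6
eef_pos: [0.4633, 0.1503, 0.0225]
tcp_rot: [-0.241, -0.664, 0.699, -0.108]
contact_force: [0.4, -0.1, 0.6]
opening: 0.651
```

```bash
python3 - <<'E'
from h import *
to(p2w(-.205,-.005,.019),Rt(0.5,PSI,-1))
E
```

```text
t 4.6 turn [-0.0001  0.     -0.0003] rows>= 0.011658422882739652 shift [-0.0614  0.0671 -0.0006] mm [-7.4  8.1 -0.1] F [ 0.4 -0.1  0.6] pad-frame tcp mm [-215.3   -5.1   22.5] q [ 0.19  0.07  2.38 -0.7   0.29  2.59]
```

>>> send_rows(plan=[[[0.004,0.0073,0],[0,0,0]],[[0.004,0.0073,0],[0,0,0]],[[0.004,0.0073,0],[0,0,0]],[[0,0,0],[0,0,0]]])

```text
time: 5.0
eef_pos: [0.4636, 0.1504, 0.02]
tcp_rot: [-0.242, -0.665, 0.699, -0.108]
contact_force: [0.6, 0.1, 1.0]
opening: 0.649
```

>>> send_rows(plan=[[[0.004,0.0073,0],[0,0,0]],[[0,0,0],[0,0,0]]])

```text
time: 5.2
eef_pos: [0.4636, 0.1504, 0.019]
tcp_rot: [-0.242, -0.665, 0.699, -0.108]
contact_force: [-0.7, 0.5, 0.2]
opening: 0.651
```

>>> send_rows(plan=[[[0.004,0.0073,0],[0,0,0]],[[0,0,0],[0,0,0]]])

```text
time: 5.4
eef_pos: [0.4636, 0.1504, 0.018]
tcp_rot: [-0.242, -0.665, 0.699, -0.108]
contact_force: [-0.9, -0.2, -0.4]
opening: 0.65
```

>>> send_rows(plan=[[[0.004,0.0073,0],[0,0,0]],[[0,0,0],[0,0,0]]])

```text
time: 5.6
eef_pos: [0.4636, 0.1504, 0.017]
tcp_rot: [-0.242, -0.664, 0.699, -0.108]
contact_force: [0.5, -1.0, -0.3]
opening: 0.65
```

>>> send_rows(plan=[[[0.004,0.0073,0],[0,0,0]],[[0,0,0],[0,0,0]]])

```text
time: 5.8
eef_pos: [0.4636, 0.1504, 0.016]
tcp_rot: [-0.242, -0.665, 0.699, -0.108]
contact_force: [-0.5, 0.3, 0.2]
opening: 0.648
```

>>> send_rows(plan=[[[0.004,0.0073,0],[0,0,0]],[[0,0,0],[0,0,0]]])

```text
time: 6.0
eef_pos: [0.4636, 0.1504, 0.0149]
tcp_rot: [-0.242, -0.664, 0.699, -0.108]
contact_force: [-0.1, -0.1, -0.4]
opening: 0.651
```

>>> send_rows(plan=[[[0.004,0.0073,0],[0,0,0]],[[0.004,0.0073,0],[0,0,0]],[[0,0,0],[0,0,0]]])

```text
time: 6.3
eef_pos: [0.4636, 0.1504, 0.0129]
tcp_rot: [-0.242, -0.664, 0.699, -0.108]
contact_force: [0.4, -0.5, -0.8]
opening: 0.65
```

>>> send_rows(plan=[[[0.004,0.0073,0],[0,0,0]],[[0,0,0],[0,0,0]]])

```text
time: 6.5
eef_pos: [0.4638, 0.1504, 0.0124]
tcp_rot: [-0.242, -0.664, 0.699, -0.108]
contact_force: [-2.4, 1.6, 3.4]
opening: 0.654
```

>>> send_rows(plan=[[[0.004,0.0073,0],[0,0,0]],[[0,0,0],[0,0,0]]])

```text
time: 6.7
eef_pos: [0.464, 0.1504, 0.0121]
tcp_rot: [-0.242, -0.664, 0.699, -0.109]
contact_force: [-9.4, -0.4, 12.6]
opening: 0.651
```

Table contact came at TCP z of about 12.6 mm, so the tips are about 8 mm ahead of the TCP at this opening. The leading tip corner sits at about 10.6 mm, below the 14 mm overhang. I'll raise slightly and push.

>>> send_rows(plan=[[[-0.009,-0.016,0],[0,0,0]],[[-0.0366,0.02,0],[0,0,0]],[[-0.0366,0.02,0],[0,0,0]],[[-0.0366,0.02,0],[0,0,0]],[[-0.0366,0.02,0],[0,0,0]],[[-0.0366,0.02,0],[0,0,0]],[[-0.0366,0.02,0],[0,0,0]],[[0,0,0],[0,0,0]]])

```text
time: 7.5
eef_pos: [0.494, 0.1445, 0.0135]
tcp_rot: [-0.242, -0.665, 0.699, -0.108]
contact_force: [0.3, 0.2, -0.2]
opening: 0.649
```

```bash
python3 - <<'E'
from h import *
from plant import read_camera
to(p2w(-.1735,-.005,.0137),Rt(0.5,PSI,-1))
a=read_camera("side")["img"];cv2.imwrite("pics/s3.png",cv2.resize(a[170:280,200:360],None,fx=5,fy=5,interpolation=cv2.INTER_CUBIC))
E
```

```text
t 7.5 turn [ 0.     -0.0001 -0.0005] rows>= 0.021169957143541314 shift [-0.0776  0.0407  0.0009] mm [-9.3  4.9  0.1] F [ 0.3  0.2 -0.2] pad-frame tcp mm [-184.    -4.9   13.5] q [ 0.17  0.14  2.32 -0.71  0.26  2.59]
```

View pics/s3.png

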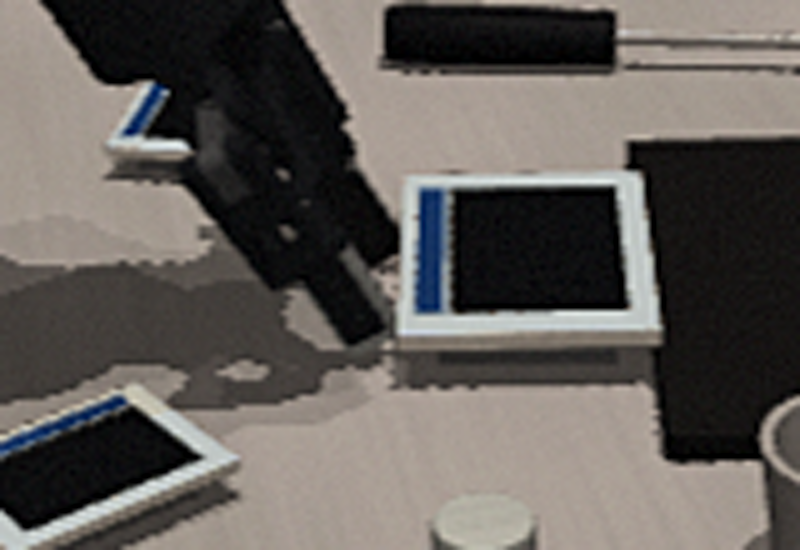

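The module is squared against both fingers and its far edge is just reaching the pad's edge. It needs about 10 mm more.

>>> send_rows(plan=[[[-0.0146,0.008,0],[0,0,0]],[[-0.0146,0.008,0],[0,0,0]],[[-0.0146,0.008,0],[0,0,0]],[[-0.0146,0.008,0],[0,0,0]],[[0,0,0],[0,0,0]]])

```text
time: 8.05
eef_pos: [0.5013, 0.143, 0.0135]
tcp_rot: [-0.242, -0.665, 0.699, -0.108]
contact_force: [-0.3, 0.1, -0.4]
opening: 0.647
```

>>> send_rows(plan=[[[-0.0146,0.008,0],[0,0,0]],[[0,0,0],[0,0,0]]])

```text
time: 8.25
eef_pos: [0.5032, 0.1426, 0.0135]
tcp_rot: [-0.242, -0.665, 0.699, -0.108]
contact_force: [-1.0, -0.7, -1.2]
opening: 0.653
```

>>> send_rows(plan=[[[-0.0073,0.004,0],[0,0,0]],[[0,0,0],[0,0,0]]])

```text
time: 8.45
eef_pos: [0.5041, 0.1424, 0.0134]
tcp_rot: [-0.242, -0.664, 0.699, -0.108]
contact_force: [-0.5, 0.2, -0.7]
opening: 0.651
```

>>> send_rows(plan=[[[-0.0073,0.004,0],[0,0,0]],[[-0.0073,0.004,0],[0,0,0]],[[0,0,0],[0,0,0]]])

```text
time: 8.75
eef_pos: [0.5057, 0.142, 0.0132]
tcp_rot: [-0.241, -0.664, 0.699, -0.108]
contact_force: [-2.7, -0.3, 0.2]
opening: 0.647
```

>>> send_rows(plan=[[[-0.0073,0.004,0],[0,0,0]],[[0,0,0],[0,0,0]]])

```text
time: 8.95
eef_pos: [0.506, 0.1418, 0.0128]
tcp_rot: [-0.241, -0.664, 0.699, -0.108]
contact_force: [-3.7, 0.6, 1.1]
opening: 0.65
```

>>> send_rows(plan=[[[-0.0073,0.004,0],[0,0,0]],[[0,0,0],[0,0,0]]])

```text
time: 9.15
eef_pos: [0.5064, 0.1417, 0.0125]
tcp_rot: [-0.241, -0.664, 0.699, -0.107]
contact_force: [-7.9, 1.8, 1.9]
opening: 0.649
```

>>> send_rows(plan=[[[-0.029,-0.039,0],[0,0,0]],[[-0.029,-0.039,0],[0,0,0]],[[-0.029,-0.039,0],[0,0,0]],[[0,0,0],[0,0,0]]])

```text
time: 9.55
eef_pos: [0.5094, 0.1411, 0.0306]
tcp_rot: [-0.241, -0.664, 0.699, -0.108]
contact_force: [-4.5, 1.7, 0.9]
opening: 0.654
```

```bash
python3 - <<'E'
from h import *
from plant import read_camera
to(p2w(-.1735,-.005,.0137),Rt(0.5,PSI,-1))
a=read_camera("side")["img"];cv2.imwrite("pics/s4.png",cv2.resize(a[170:280,220:380],None,fx=5,fy=5,interpolation=cv2.INTER_CUBIC))
E
```

```text
t 9.55 turn [-0.0002 -0.     -0.0002] rows>= 0.011276000266610102 shift [ 0.1061  0.1029 -0.0017] mm [12.7 12.3 -0.2] F [-4.5  1.7  0.9] pad-frame tcp mm [-168.2   -5.2   30.6] q [ 0.15  0.13  2.29 -0.6   0.3   2.46]
```

View pics/s4.png

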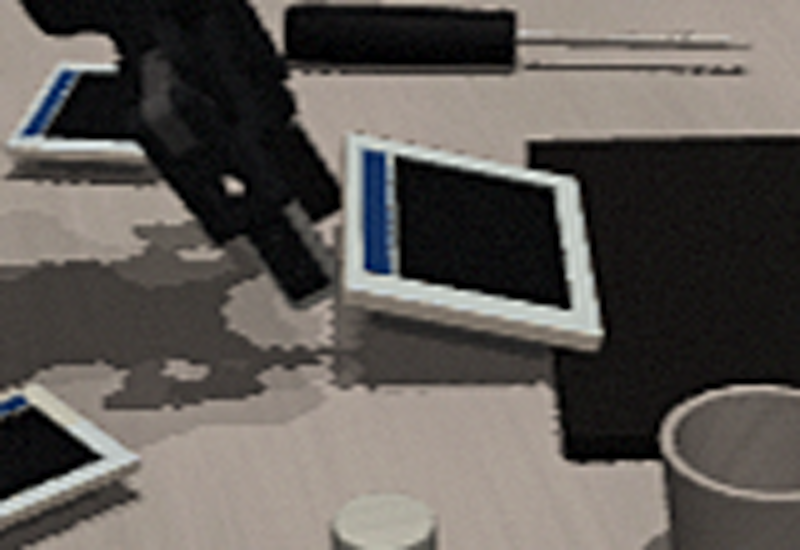

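The crop shows the module tipping cleanly: near edge up, far edge down on the pad at (600,340). I'll follow the arc.

>>> send_rows(plan=[[[-0.033,-0.037,0],[0,0,0]],[[-0.035,-0.034,0],[0,0,0]],[[-0.037,-0.032,0],[0,0,0]],[[-0.038,-0.03,0],[0,0,0]],[[-0.04,-0.028,0],[0,0,0]],[[0,0,0],[0,0,0]]])

```text
time: 10.2
eef_pos: [0.5214, 0.1393, 0.0599]
tcp_rot: [-0.243, -0.664, 0.698, -0.109]
contact_force: [-1.4, 1.3, -0.7]
opening: 0.648
```

```bash
python3 - <<'E'
from h import *
from plant import read_camera
to(p2w(-.1735,-.005,.0137),Rt(0.5,PSI,-1))
a=read_camera("side")["img"];cv2.imwrite("pics/s5.png",cv2.resize(a[150:270,220:380],None,fx=4.5,fy=4.5,interpolation=cv2.INTER_CUBIC))
E
```

```text
t 10.2 turn [ 0.0001 -0.0001 -0.0009] rows>= 0.037424843960231435 shift [0.3118 0.2685 0.0028] mm [37.4 32.2  0.3] F [-1.4  1.3 -0.7] pad-frame tcp mm [-156.1   -4.7   59.9] q [ 0.14  0.08  2.27 -0.49  0.35  2.33]
```

View pics/s5.png

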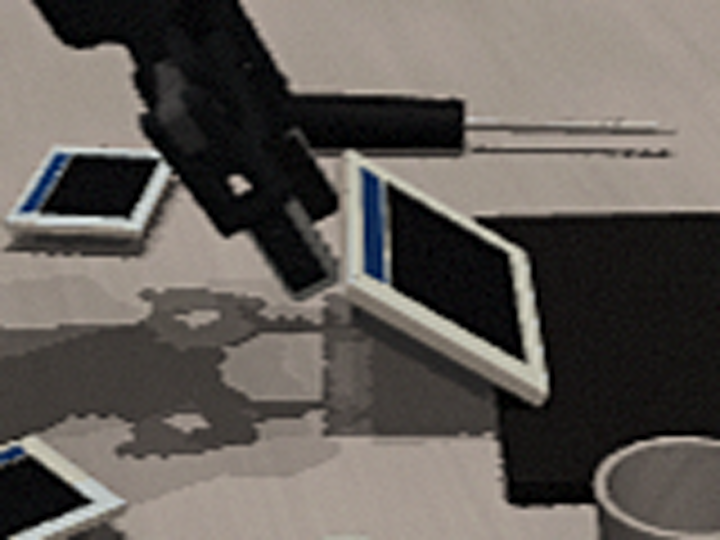

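The module is at about 31° and the tips are still at its near edge. I continue along the arc with a slight forward bias.

>>> send_rows(plan=[[[-0.0606,-0.0258,0],[0,0,0]],[[-0.0634,-0.0204,0],[0,0,0]],[[-0.0655,-0.0155,0],[0,0,0]],[[-0.0671,-0.0098,0],[0,0,0]],[[-0.0681,-0.0046,0],[0,0,0]],[[0,0,0],[0,0,0]]])

```text
time: 10.85
eef_pos: [0.5512, 0.1334, 0.0867]
tcp_rot: [-0.243, -0.664, 0.698, -0.109]
contact_force: [-0.3, -0.1, 0.3]
opening: 0.65
```

```bash
python3 - <<'E'
from h import *
from plant import read_camera
to(p2w(-.1735,-.005,.0137),Rt(0.5,PSI,-1))
a=read_camera("side")["img"];cv2.imwrite("pics/s6.png",cv2.resize(a[150:270,220:380],None,fx=4.5,fy=4.5,interpolation=cv2.INTER_CUBIC))
E
```

```text
t 10.85 turn [ 0.0001 -0.0002 -0.0009] rows>= 0.039242619003775486 shift [0.6404 0.3432 0.0024] mm [76.8 41.2  0.3] F [-0.3 -0.1  0.3] pad-frame tcp mm [-125.8   -4.7   86.7] q [ 0.12  0.08  2.2  -0.39  0.4   2.22]
```

View pics/s6.png

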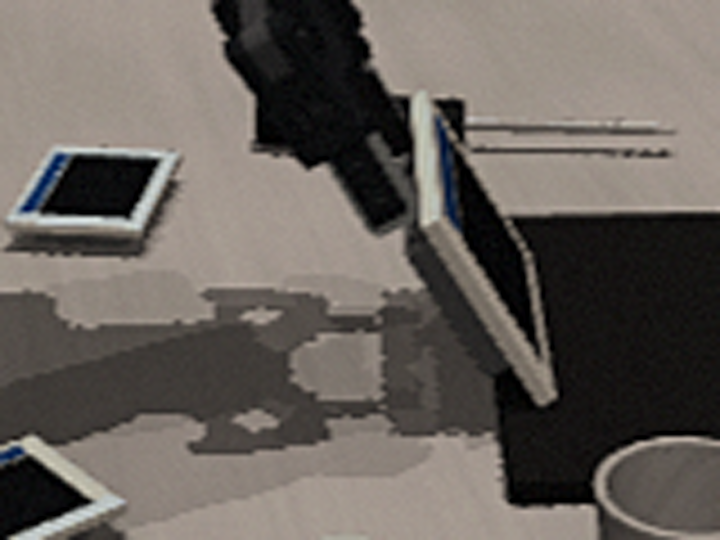

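The module is near 60° with the far edge still in place. I'll compute the remaining arc, bringing the tool upright on the way.

```bash
python3 - <<'E'
from h import *
A=np.array([-69.,11.]);t=8.3
off=lambda a:np.array([t*np.sin(a)+11*np.cos(a),-t*np.cos(a)+11*np.sin(a)])
wp=[]
for th,a in zip([64,68,72,76,80,84,88],[.45,.38,.31,.24,.17,.1,.1]):
    r=np.radians(th);wp.append((A+86*np.array([-np.cos(r),np.sin(r)])-off(a),a))
for x in(-68,-64,-60,-56,-52,-48,-44): wp.append((np.array([x,97.5])-off(.1),.1))
p,a0=np.array([-125.8,86.7]),.5
for q,a in wp:
    f,u=q-p;print([round((-f*np.cos(a0)-u*np.sin(a0))/120,3),round((f*np.sin(a0)-u*np.cos(a0))/120,3),round((a-a0)/6.2832,4)],q.round(1));p,a0=q,a
E
```

```text
[np.float64(-0.058), np.float64(-0.009), -0.008] [-120.2   91. ]
[np.float64(-0.055), np.float64(-0.005), -0.0111] [-114.5   94.4]
[np.float64(-0.055), np.float64(-0.005), -0.0111] [-108.6   97.3]
[np.float64(-0.055), np.float64(-0.005), -0.0111] [-102.5   99.9]
[np.float64(-0.055), np.float64(-0.005), -0.0111] [-96.2 102. ]
[np.float64(-0.055), np.float64(-0.005), -0.0111] [-89.8 103.7]
[np.float64(-0.05), np.float64(0.002), 0.0] [-83.8 104.1]
[np.float64(-0.034), np.float64(-0.001), 0.0] [-79.8 104.7]
[np.float64(-0.033), np.float64(0.003), 0.0] [-75.8 104.7]
[np.float64(-0.033), np.float64(0.003), 0.0] [-71.8 104.7]
[np.float64(-0.033), np.float64(0.003), 0.0] [-67.8 104.7]
[np.float64(-0.033), np.float64(0.003), 0.0] [-63.8 104.7]
[np.float64(-0.033), np.float64(0.003), 0.0] [-59.8 104.7]
[np.float64(-0.033), np.float64(0.003), 0.0] [-55.8 104.7]
```

>>> send_rows(plan=[[[-0.058,-0.009,0],[0,0,-0.008]],[[-0.055,-0.005,0],[0,0,-0.011]],[[-0.055,-0.005,0],[0,0,-0.011]],[[-0.055,-0.005,0],[0,0,-0.011]],[[-0.055,-0.005,0],[0,0,-0.011]],[[-0.055,-0.005,0],[0,0,-0.011]],[[0,0,0],[0,0,0]]])

```text
time: 11.6
eef_pos: [0.5867, 0.1259, 0.1031]
tcp_rot: [-0.108, -0.699, 0.706, 0.031]
contact_force: [-0.3, 0.4, -0.4]
opening: 0.651
```

```bash
python3 - <<'E'
from h import *
from plant import read_camera
to(p2w(-.0558,-.005,.1047),Rt(0.1,PSI,-1))
a=read_camera("side")["img"];cv2.imwrite("pics/s7.png",cv2.resize(a[150:270,220:380],None,fx=4.5,fy=4.5,interpolation=cv2.INTER_CUBIC))
E
```

```text
t 11.6 turn [ 0.0001 -0.0002 -0.0015] rows>= 0.06410299677106523 shift [-0.281   0.0149 -0.0008] mm [-33.7   1.8  -0.1] F [-0.3  0.4 -0.4] pad-frame tcp mm [-89.5  -5.1 103.1] q [ 0.05  0.23  1.92 -0.03  0.88  1.84]
```

View pics/s7.png

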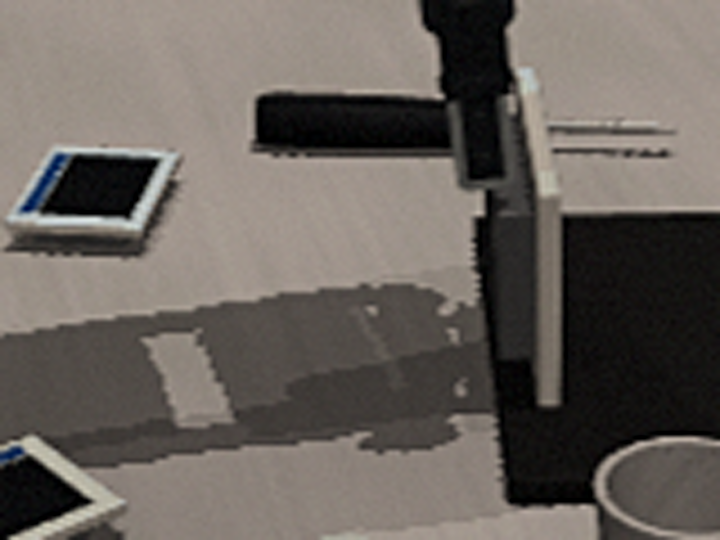

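The module stands almost upright at (545,230), with the far edge down on the pad and the tips in under the top overhang. Next is the final gentle push, then up and away.

>>> send_rows(plan=[[[-0.03,-0.008,0],[0,0,0]],[[-0.03,0,0],[0,0,0]],[[-0.03,0.003,0],[0,0,0]],[[-0.03,0.003,0],[0,0,0]],[[-0.03,0.003,0],[0,0,0]],[[-0.03,0.003,0],[0,0,0]],[[-0.03,0.003,0],[0,0,0]],[[-0.03,0.003,0],[0,0,0]],[[-0.03,0.003,0],[0,0,0]],[[0,0,0],[0,0,0]],[[0,0,0],[0,0,0]],[[0,0,0],[0,0,0]]])

```text
time: 12.85
eef_pos: [0.616, 0.1203, 0.1041]
tcp_rot: [-0.106, -0.699, 0.706, 0.031]
contact_force: [0.3, 0.6, -0.1]
opening: 0.652
```

```bash
python3 - <<'E'
from h import *
from plant import read_camera
to(p2w(-.0558,-.005,.1047),Rt(0.1,PSI,-1))
a=read_camera("side")["img"];b=read_camera("scene")["img"]
c=np.hstack([cv2.resize(x,None,fx=2.4,fy=2.4,interpolation=cv2.INTER_CUBIC) for x in(a[120:300,280:445],b[190:370,310:475])]);cv2.imwrite("pics/s8.png",c);print(c.shape)
E
```

```text
t 12.85 turn [-0.    -0.    -0.001] rows>= 0.043659194746104 shift [-0.0327 -0.0015  0.0001] mm [-3.9 -0.2  0. ] F [ 0.3  0.6 -0.1] pad-frame tcp mm [-59.7  -5.  104.1] q [ 0.04  0.29  1.85 -0.03  0.9   1.83]
(432, 792, 3)
```

View pics/s8.png

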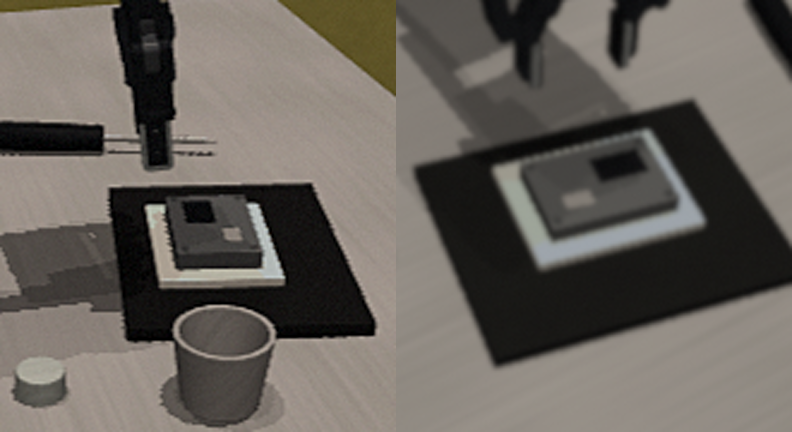

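It has flipped: housing up, lying flat inside the pad outline. Bezel corners in the right-hand crop are (492,168), (655,130), (706,222) and (540,270). I'll raise the tool and check the position.

>>> send_rows(plan=[[[0,-0.3,0],[0,0,0]],[[0,-0.3,0],[0,0,0]],[[0,0,0],[0,0,0]],[[0,0,0],[0,0,0]],[[0,0,0],[0,0,0]]])

```text
time: 13.45
eef_pos: [0.6077, 0.1217, 0.1744]
tcp_rot: [-0.105, -0.699, 0.707, 0.032]
contact_force: [1.3, -0.4, -0.8]
opening: 0.649
```

```bash
python3 - <<'E'
from h import *
from plant import *
M=np.array([ray((310+(x-396)/2.4,190+y/2.4),.019,**S) for x,y in[(492,168),(655,130),(706,222),(540,270)]])
f=fitrect(M,.09,.12);print(f,w2p([*f[0][:2],0])*1e3)
old=cv2.imread("pics/scene0.png").astype(int);new=read_camera("scene")["img"].astype(int)
for n,(x,y) in dict(knob=(277,242),cup=(287,285),sd=(483,220)).items(): print(n,np.abs(old-new)[y-25:y+25,x-18:x+18].mean().round(2))
s=get_state();print(s['time'],s['eef_pos'],s['contact_force'])
E
```

```text
(array([ 0.66450207,  0.11696177, -0.19864633]), np.float64(0.0028642387176739947)) [-11.44089119   1.16702819   0.        ]
knob 6.26
cup 3.88
sd 4.54
13.5 [0.60752269 0.12168411 0.17392269] [ 0.40565021 -0.69240759 -0.49441905]
```

```bash
python3 -c "
from plant import sign_off
print(sign_off())"
```

```text
the job is handed in; nothing more can be done
None
```

The display module is flipped: it lies flat on the pad with its screen down and its back up. I handed the job in at about 13.5 s of the 42 s allowed.

- **What I did:** I pitched the tool forward and set both fingertips just under the near overhang. I slid the module home against the pad's edge, where contact force rose to about 8 N. I then followed the arc to upright with the far edge still down on the pad, and pushed it gently over.
- **Last checks:** the final pictures show the module flat with its housing up. Its centre is about 11 mm short of the pad's centre along x and 1 mm off along y, against limits of 50 mm and 60 mm. The yaw matches the pad's within 0.01 rad. The fingers are well clear, with the TCP at 174 mm height.
- **Where numbers disagreed:**
  - The x position is less certain. The bezel fit left up to 3 mm of residual, and the pivot geometry predicted about 25 mm short of centre rather than 11 mm. Either is within limits.
  - The scene and wrist cameras disagreed by about 5 mm on the pad's y position.
  - The fingertips were only about 8 mm ahead of the TCP at this opening, not 14 mm. I found that by touching the table, at up to about 16 N.
- **Screwdriver, cup and knob:** the tool never went near them, and the last pictures show them apparently where they were. The before-and-after image difference around them was small (4 to 6 grey levels), but I did not re-measure their positions. I put the difference down to shadows.

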